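# Eject a cast pad from the bench mould and lay it out to cure

## Task

Slide the blue gate of the bench mould fully aside and leave it open, press the red ejector all the way in so that it pushes the orange cast pad out onto the landing plate, and let the ejector spring back. Then lay the pad flat and wholly on the green curing board, beside the pad already curing there, parallel to it and not touching it. Set it down rather than dropping it, and leave the curing pad, tin, jar and scraper where they are.

Things in the scene. Friction and masses are not known exactly. Their poses are not given: they have to be found in the camera images.
- mould: Fixed aluminium bench mould; origin at the cavity's centre, on the bench; +x the ejection direction, z up. In mm: base plate x -62 to 160, y -35 to 35, top z = 20, beyond x = 52 the open landing plate without walls. Walls and top rails (top z = 63, slot 24 wide between) enclose the cavity, x -62 to 42, y -34 to 34. A sprung catch holds the pad: 2 to 5 N slides it.
- gate (a joint): Slide of the blue gate, in m: 0 = shut across the cavity's mouth (starts at 0 to 0.006), 0.065 = fully aside. It moves along the mould's +y, stays where it is left, resists with about 1.5 N.
- gate_knob (a point): Top centre of the upright blue round post (16 mm diameter, standing 36 mm high above the gate plate) by which the gate is pushed. When shut it is at x = 48, y = 0, z = 96 mm in the mould frame. The gate plate beneath it is 8 mm thick (mould x), 60 mm wide, top at z = 60.
- ejector (a joint): Slide of the spring ejector, in m: 0 = out (rest), 0.094 = pressed fully home. Pressing moves it along the mould's +x; the spring takes 2.7 N to start, 11 N at the end, and returns it to 0 when let go. Its pusher starts 2 mm behind the pad, and at the full stroke leaves the pad's rear end at mould x = 52, clear of the gate.
- ejector_face (a point): Centre of the rear (pressing) face of the red round thumb plate, 52 mm diameter, 12 mm thick, standing upright square to the mould's x axis. At rest at x = -170, y = 0, z = 40 mm in the mould frame; bench free beneath and behind it.
- pad_center (a point): Centre of the orange cast pad to be ejected, a block 80 (x) x 45 (y) x 34 (z) mm, 0.1 to 0.21 kg. It starts in the mould's cavity, its x along the mould's x, standing on the base plate.
- pad: The same orange pad; origin at the centre of its underside, axes as for its centre.
- curing_board_top (a point): Centre of the top face of the fixed green curing board, 130 (x) x 190 (y) mm, 12 mm thick, lying on the bench; axes along its sides. The pads lie with their 80 mm length along the board's x. The half at +y is free.
- reject_board_top (a point): Centre of the top face of a bare plywood board of the same size, not for this pad. The two boards may be either way round.
- old_pad_center (a point): Centre of the like orange pad already curing on the green board's -y half, 17 mm above the board, its length along the board's x within 0.05 rad. To be left alone.
- old_pad: The same curing pad; origin at the centre of its underside.
- tin: Paint tin, 80 mm diameter, 120 mm high, origin under its centre; a bystander.
- jar: Jar, 64 mm diameter, 90 mm high, origin under its centre; a bystander.
- scraper: Scraper 200 mm long lying on the bench beyond the boards, under 30 mm high, its origin on the bench under its middle; a bystander.
Mind the look-alikes: they are no part of the job. What is shaped like the pad but grey or purple is not meant.

How it is judged:
On the way, in this order (a step that is already met when the one before it is completed fails the run):
1. the gate is slid aside (at least 55 of its 65 mm) with the pad still in the mould (value of joint gate above 0.055 m and x of pad_center in the frame of mould below 0.03 m), for 0.1 s.
2. the ejector is pressed home (at least 85 of 94 mm) with the pad pushed out onto the landing plate (value of joint ejector above 0.085 m and x of pad_center in the frame of mould between 0.08 and 0.15 m and z of pad_center in the frame of mould between 0.03 and 0.045 m), for 0.1 s.
3. the ejector has sprung back with the pad still out on the landing plate (value of joint ejector below 0.008 m and x of pad_center in the frame of mould above 0.08 m and z of pad_center in the frame of mould above 0.03 m), for 0.1 s.
At the end, for the whole second after the job is handed in: The pad rests flat (0.1 rad) on the green board, centre within 30 mm (board x) and 76 mm (board y) of the board's centre, length within 0.25 rad of the board's x, still, not touching the curing pad; ejector within 8 mm of rest, gate at least 55 mm open (x of pad_center in the frame of curing_board_top between -0.03 and 0.03 m and y of pad_center in the frame of curing_board_top between -0.076 and 0.076 m and z of pad_center in the frame of curing_board_top between 0.012 and 0.022 m and angle between pad_center's own z axis and vertical below 0.1 rad and angle between the x axis of pad_center and the x axis of curing_board_top, either way round below 0.25 rad and contact force between pad and old_pad below 0.05 N and linear speed of pad below 0.02 m/s and value of joint ejector below 0.008 m and value of joint gate above 0.055 m).
It fails at once if the pad is dropped or thrown: faster than 0.7 m/s while the fingers do not touch it (linear speed of pad above 0.7 m/s and contact force between the fingers and pad below 0.01 N).
It fails at once if the curing pad is moved more than 10 mm (distance of old_pad from where it was at the start of the episode above 0.01 m).
It fails at once if the tin, jar or scraper is moved more than 20 mm (distance of any of tin, jar, scraper from where it was at the start of the episode above 0.02 m).
It also fails if it takes over 72 s, if anything falls off the work surface, if the arm or the gripper's body presses on something with over 40 N, if the wrist force passes 120 N, or if a joint passes its speed limit or range.

## Robot

A 6-joint arm with a two-finger parallel gripper is mounted at the origin on the work surface. World frame = base frame: x ahead of the robot, y to its left, z up, the work surface at z = 0. Lengths are in m, angles in rad, forces in N, time in s.
With the tool pointing down it reaches from about 0.35 to 0.775 m from the base axis. Payload 7.3 kg.
Tool frame: the origin (TCP) lies on the centre line of the jaws, within the pads' length; the fingertips stand robot.nose_length ahead of it and the grasp point (between the pads) is the TCP (robot.nose_length is the distance from the TCP to the fingertips, in m); z points along the fingers, y is the direction in which the jaws open and shut (so a half turn about z gives the same grasp; the last joint's range is limited). The gripper opens to 92 mm and grips with 3 to 60 N. Pads are 19 mm wide; open, the fingers measure 130 mm over their backs; the gripper's body (75 mm by 190 mm) begins 47 mm behind the grasp point.
Start: joints at [1.178, 0.342, 1.524, -0, 1.275, -0.146], TCP at [0.128, 0.509, 0.246] pointing down, gripper open.
Joint ranges: [-2.53, 2.53], [-0.77, 2.02], [0.04, 2.7], [-1, 4.14], [0.28, 2.66], [-3.11, 3.11]. Speed limits (rad/s): [2.57, 2.57, 3.14, 3.14, 3.14, 3.14].

## Interface

Orientations are given as [roll, pitch, yaw] about the fixed x, y, z axes, in that order (R = Rz(yaw) Ry(pitch) Rx(roll)).
In Python, from cell import robot, read_camera gives the robot as it stands.
- The arm moves only by the shell command python3 -m crank 'ROWS' [FORCE]. ROWS is JSON, a list of rows, each a list of 7 numbers: the shift along the tool's x, y, z in cm, then the turn, a rotation vector about the tool's x, y, z in degrees, then the opening, from 0 (shut) to 1 (fully open). In form: [[tx, ty, tz, wx, wy, wz, jaw], ...]. A call has 1 to 5 rows; each row is the pose to reach, as a shift and turn from the pose commanded when the call began, along the tool's axes at that moment; what a row does not reach only later rows make up. A row lasts 1/8 s, in which the tool goes at most 62.5 mm and 10.7 degrees, less where a joint would pass 70% of its speed; a pose out of reach is approached as far as the arm can. A call with a gripper value outside its range is refused whole. The fingers move at their own pace and stop on an object; FORCE is the grip in N (left out, the last holds). Time passes only in rows, so rows that repeat a pose let the fingers close. It gives the time, the measured TCP pose, the force and the opening at its end, in the units of the state.
- robot.observe(): the state, without advancing time (a new reading comes with each control period).
- read_camera(name): name is "scene" or "top" or "wrist"; returns a dict with "frame" (400x640x3 uint8, red, green, blue), "intrinsics" (3x3 intrinsics, pixels), "R" (3x3) and "t" (3): a world point X has camera coordinates R X + t. Camera axes: x right, y down, z forward; pixel columns grow to the right and rows downward; lengths in m; the calibration is good to about 2 mm. A picture is of the moment at which its call begins. There is no depth.
- robot.hand_in(): hands the job in, once; it reports no verdict.
The state is a dict: "time": time; "qpos": joint angles; "qvel": joint speeds; "joint_efforts": joint torques, N m; "tool_pos": TCP position; "tool_rot": TCP orientation; "contact_force": force on the tool from outside, world axes, zero at the start; "torque": the same for the moment, N m; "opening": finger opening in m.
Only numpy, scipy, OpenCV 4.12 (cv2) and the standard library are available. Lean on these libraries where they do the work, as an engineer would, in place of code of your own. Each camera call takes 0.05 s, during which the arm holds its last target.

## Working session

There is one attempt and no reset: what is moved stays moved. The work goes in short steps, Python scripts to look and compute and a shell command to move; the robot and the scene stay as the last step left them, time stands still between calls to the robot, and variables do not carry over. Pictures are saved under pics/ and viewed, and the job is handed in when it is done.

```bash
mkdir -p pics; ls
python3 - <<'E'
from cell import robot, read_camera
import cv2
print(robot.observe(), robot.nose_length)
for n in ("scene","top","wrist"):
    c=read_camera(n); cv2.imwrite(f"pics/{n}0.png",c["frame"][:,:,::-1]); print(n,c["intrinsics"].tolist(),c["R"].round(4).tolist(),c["t"].round(4).tolist())
E
```

```text
pics
{'time': 0.0, 'qpos': array([ 1.17797897e+00,  3.42699779e-01,  1.52503306e+00, -1.47056037e-05,
        1.27536786e+00, -1.45979131e-01]), 'qvel': array([-1.26195767e-03, -1.38292434e-03,  8.58072294e-05, -1.75727495e-04,
        5.54285191e-04, -9.35500823e-04]), 'joint_efforts': array([-2.13531515e-03, -4.31246924e+01, -2.44223052e+01,  7.17605883e-02,
        5.56988013e-02, -9.17575017e-05]), 'tool_pos': array([0.12810387, 0.50874151, 0.24505124]), 'tool_rot': array([-3.14009860e+00, -2.05449418e-04,  2.89475856e+00]), 'contact_force': array([ 0.3905499 , -0.41678295, -0.86177603]), 'torque': array([-0.07210647,  0.03436741, -0.00521821]), 'opening': 0.09169903611358121} 0.019
scene [[366.56589356961206, 0.0, 327.42969439769035], [0.0, 366.56589356961206, 200.0112176914416], [0.0, 0.0, 1.0]] [[-0.0359, 0.9991, -0.0214], [0.5537, 0.002, -0.8327], [-0.8319, -0.0417, -0.5533]] [0.0527, -0.2561, 1.4773]
top [[381.44213967658504, 0.0, 326.7662346090106], [0.0, 381.44213967658504, 198.11376796700625], [0.0, 0.0, 1.0]] [[0.0067, -0.9999, 0.0098], [-0.9944, -0.0077, -0.105], [0.105, -0.0091, -0.9944]] [-0.0391, 0.601, 0.8089]
wrist [[340.2626295262792, 0.0, 318.37550434642947], [0.0, 340.2626295262792, 192.58831148976725], [0.0, 0.0, 1.0]] [[0.2441, 0.9698, -0.0013], [0.9288, -0.2334, 0.2878], [0.2788, -0.0715, -0.9577]] [-0.5237, -0.0351, 0.3914]
```

View pics/scene0.png

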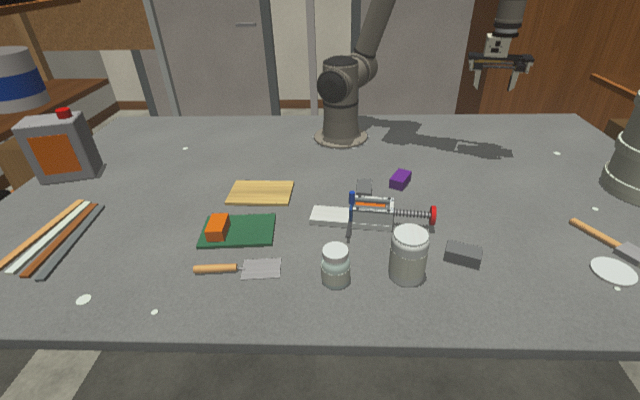

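View pics/top0.png

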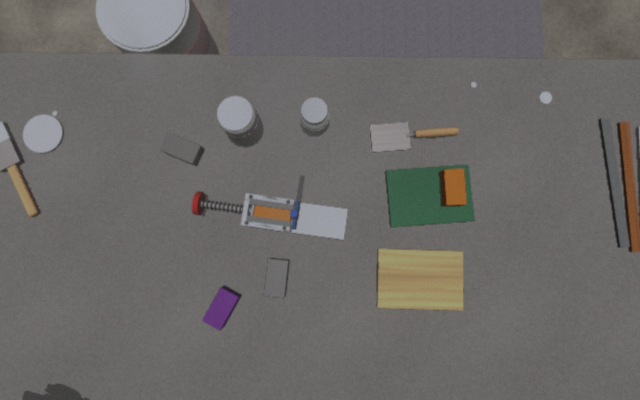

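View pics/wrist0.png

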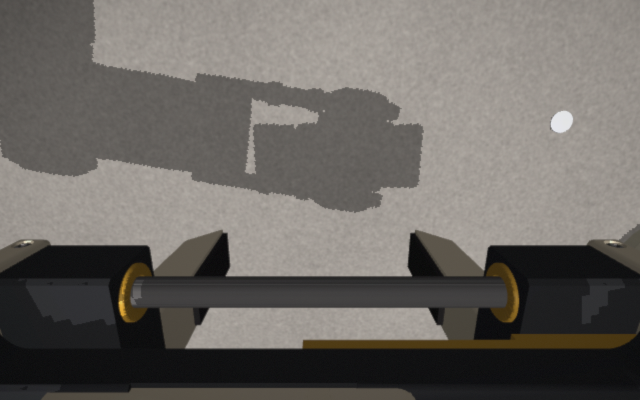

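The top view shows the mould at about (240-348, 195-238), with the red plate at (198,203) and the blue knob at (295,213). The green board is at (430,195) with the old pad on its right half at (455,187). The tin is at (237,115) and the jar at (314,112). Next I'll measure these.

```bash
cat > h.py <<'E'
import numpy as np, cv2
from cell import robot, read_camera
def ray(c,u,v):
    d=c["R"].T@np.linalg.solve(c["intrinsics"],[u,v,1.]); return -c["R"].T@c["t"], d
def onz(c,uv,z):
    o,d=ray(c,*uv); return o+d*(z-o[2])/d[2]
def two(c1,p1,c2,p2):
    o1,d1=ray(c1,*p1);o2,d2=ray(c2,*p2)
    s=np.linalg.lstsq(np.c_[d1,-d2],o2-o1,rcond=None)[0]
    a,b=o1+s[0]*d1,o2+s[1]*d2
    return (a+b)/2,np.linalg.norm(a-b)
def proj(c,X):
    p=c["intrinsics"]@(c["R"]@np.asarray(X)+c["t"]); return p[:2]/p[2]
def blobs(c,lo,hi,roi,amin=15):
    hsv=cv2.cvtColor(c["frame"],cv2.COLOR_RGB2HSV); m=cv2.inRange(hsv,np.array(lo),np.array(hi))
    k=np.zeros_like(m);x0,y0,x1,y1=roi;k[y0:y1,x0:x1]=m[y0:y1,x0:x1]
    cs,_=cv2.findContours(k,cv2.RETR_EXTERNAL,cv2.CHAIN_APPROX_NONE)
    return [q for q in cs if cv2.contourArea(q)>=amin]
def cen(q):
    m=cv2.moments(q);return np.array([m["m10"],m["m01"]])/m["m00"]
E
python3 - <<'E'
from h import *
t=read_camera("top");s=read_camera("scene")
np.set_printoptions(precision=4,suppress=True)
def show(nm,c,lo,hi,roi,z=None):
    for q in blobs(c,lo,hi,roi):
        r=cv2.minAreaRect(q);print(nm,cv2.contourArea(q),cen(q),"rect",[np.round(x,1) for x in r], cv2.boundingRect(q))
        if z is not None:
            w=[onz(c,p,z)[:2] for p in cv2.boxPoints(r)];print("   world",np.array(w).round(4).tolist(),"cen",np.mean(w,0))
show("red t",t,(0,120,60),(5,255,255),(180,180,240,230))
show("red s",s,(0,120,60),(5,255,255),(420,195,450,235))
show("blue t",t,(105,100,40),(130,255,255),(270,150,330,240))
show("blue s",s,(105,100,40),(130,255,255),(330,180,370,250))
show("green",t,(60,80,20),(95,255,255),(370,150,500,240),0.012)
show("orange",t,(5,150,80),(17,255,255),(370,150,500,240),0.046)
show("opad",t,(5,150,80),(17,255,255),(240,190,310,235))
show("land",t,(0,0,150),(180,40,255),(298,190,360,250),0.020)
show("mould",t,(0,0,140),(180,50,255),(235,180,300,240),0.063)
for n,c,roi,sc in (("t",t,(180,150,500,260),2.4),("s",s,(290,160,450,300),5)):
    x0,y0,x1,y1=roi; cv2.imwrite(f"pics/crop_{n}.png",cv2.resize(c["frame"][y0:y1,x0:x1,::-1],None,fx=sc,fy=sc,interpolation=cv2.INTER_CUBIC)[:600])
E
```

```text
red t 100.5 [195.607  202.2852] rect [array([195.6, 202.4]), array([ 7.1, 21.5]), np.float64(7.1)] (192, 192, 9, 22)
red s 63.5 [432.9081 214.3465] rect [array([432.5, 215. ]), array([18.,  5.]), np.float64(90.0)] (430, 206, 6, 19)
blue t 67.0 [294.3657 214.    ] rect [array([294. , 214.5]), array([25.,  6.]), np.float64(90.0)] (291, 202, 7, 26)
blue s 55.0 [351.2394 198.6515] rect [array([351.5, 200.5]), array([19.,  5.]), np.float64(90.0)] (349, 191, 6, 20)
green 4434.0 [429.3946 195.3738] rect [array([429.6, 195.3]), array([55.7, 83.6]), np.float64(85.7)] (386, 165, 88, 61)
   world [[0.6674, -0.1691], [0.6835, -0.3601], [0.5565, -0.3654], [0.5412, -0.1772]] cen [ 0.6121 -0.2679]
orange 676.5 [454.5536 186.8295] rect [array([454.7, 186.7]), array([36.2, 20.4]), np.float64(85.6)] (444, 169, 23, 37)
   world [[0.6649, -0.2891], [0.6687, -0.334], [0.5893, -0.3375], [0.5855, -0.2932]] cen [ 0.6271 -0.3134]
opad 205.0 [267.4252 212.1667] rect [array([270.6, 212.5]), array([32.8,  9.3]), np.float64(8.1)] (254, 206, 34, 12)
land 1310.0 [321.9229 220.5953] rect [array([321.7, 220.5]), arr
[... 321 characters left out ...]
.5391, 0.058], [0.5296, 0.0591]] cen [0.539  0.0945]
mould 33.5 [297.1244 227.4876] rect [array([295.5, 223.5]), array([17.,  7.]), np.float64(90.0)] (292, 215, 8, 18)
   world [[0.5616, 0.0386], [0.5617, 0.0238], [0.5259, 0.0233], [0.5258, 0.038]] cen [0.5438 0.0309]
mould 81.0 [268.7778 198.5864] rect [array([268.7, 198.4]), array([34.4,  4.2]), np.float64(8.1)] (252, 194, 35, 9)
   world [[0.5969, 0.125], [0.6058, 0.124], [0.596, 0.0518], [0.5871, 0.0529]] cen [0.5964 0.0884]
mould 94.0 [244.867  208.7766] rect [array([244.9, 209. ]), array([ 4.3, 30.9]), np.float64(8.7)] (241, 194, 9, 31)
   world [[0.542, 0.1465], [0.6067, 0.1385], [0.6054, 0.1296], [0.5407, 0.1376]] cen [0.5737 0.1381]
```

Run:
```python
from h import *
c=read_camera("top")
cv2.imwrite("pics/ct.png",cv2.resize(c["frame"][170:260,180:360,::-1],None,fx=4.4,fy=4.4,interpolation=cv2.INTER_CUBIC))
```

```text
(no output)
```

View pics/crop_s.png

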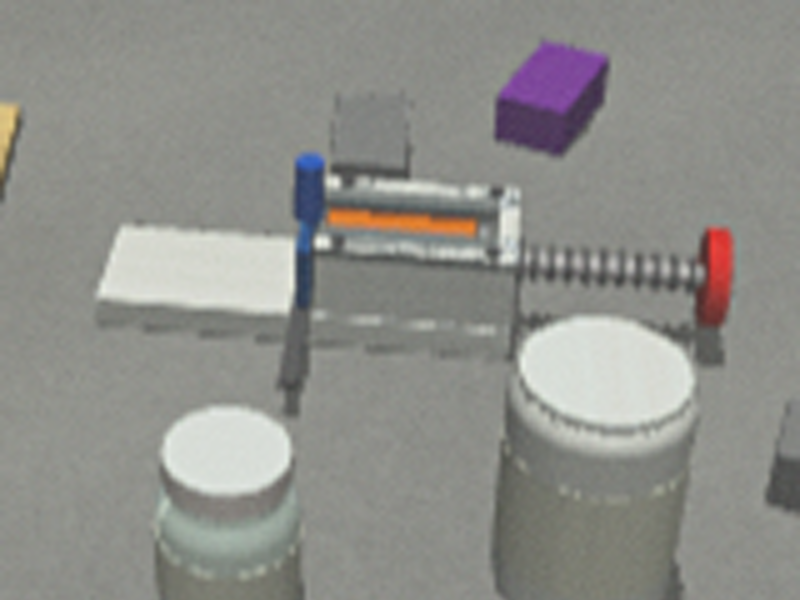

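View pics/ct.png

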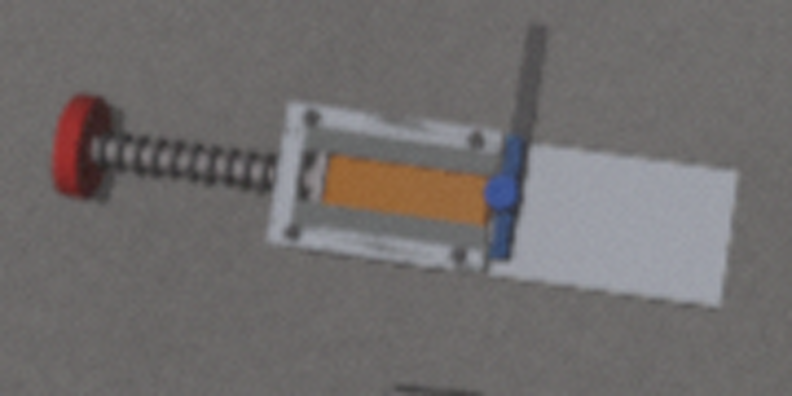

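Mould yaw and size agree: the back-to-front length measures 220 mm against 222 mm. Now I'll check the knob, ejector, boards and bystanders, then work out the moves.

```bash
cat >> h.py <<'E'
np.set_printoptions(precision=4,suppress=True)
from scipy.spatial.transform import Rotation as Ro
TH=np.deg2rad(-97.5); MX=np.array([np.cos(TH),np.sin(TH),0]); MY=np.array([-MX[1],MX[0],0]); MO=np.array([0.5664,0.082,0])
def M(x,y,z): return MO+MX*x/1e3+MY*y/1e3+np.array([0,0,z/1e3])
def toM(p): p=np.asarray(p)-MO; return np.array([p@MX,p@MY,p[2]])*1e3
def move(target,yawdeg):
    o=robot.observe(); R=Ro.from_euler("xyz",o["tool_rot"]); T=Ro.from_euler("xyz",[np.pi,0,np.deg2rad(yawdeg)])
    print("pos",o["tool_pos"],"rot",np.rad2deg(o["tool_rot"]),"shift cm",R.inv().apply(target-o["tool_pos"])*100,"turn deg",np.rad2deg((R.inv()*T).as_rotvec()),"F",o["contact_force"],"open",o["opening"],"t",o["time"])
E
python3 - <<'E'
from h import *
t=read_camera("top");s=read_camera("scene")
print("knob top",onz(t,(293.6,213.9),.096), two(t,(293.6,213.9),s,(351.8,192)), "exp",M(48,0,96), toM(onz(t,(293.6,213.9),.096)))
print("proj exp knob",proj(t,M(48,0,96)),proj(s,M(48,0,96)))
# red: rear face centre proj, plate centre
print("red exp",proj(t,M(-164,0,40)),proj(s,M(-164,0,40)),"tri",two(t,(198,203),s,(433,215))[0],M(-164,0,40))
print("tin",onz(t,(236.5,111),.12),"jar",onz(t,(314.5,107),.09))
print("pad",proj(t,M(0,0,54)),proj(t,M(40,0,54)),proj(t,M(-40,0,54)))
move(M(48,0,180),82.5)
E
```

```text
knob top [0.5618 0.0327 0.096 ] (array([0.5621, 0.0331, 0.0914]), np.float64(5.3511170982306394e-05)) exp [0.5601 0.0344 0.096 ] [49.4914  1.9149 96.    ]
proj exp knob [292.7319 214.7347] [352.3182 190.1036]
red exp [198.1399 202.8933] [432.9456 214.0127] tri [0.5878 0.2455 0.0369] [0.5878 0.2446 0.04  ]
tin [0.7671 0.1491 0.12  ] jar [ 0.7876 -0.0072  0.09  ]
pad [272.0125 212.852 ] [290.5726 215.4319] [253.461  210.2733]
pos [0.1282 0.5091 0.2456] rot [-179.9949    0.0002  165.8563] shift cm [-53.4788 -35.4734   6.5677] turn deg [-0.004   0.0038 83.3563] F [ 0.9543 -0.0491 -0.3842] open 0.09167191764151264 t 0.4
```

```bash
python3 -m crank '[[-5,-3.3,0,0,0,8,0.45],[-10,-6.6,0,0,0,16,0.45],[-15,-10,0,0,0,25,0.45],[-20,-13.3,0,0,0,33,0.45],[-25,-16.6,0,0,0,42,0.45]]' 20; python3 -c "
from h import *
move(M(48,2,180),82.5)"
```

```text
time: 1.02
tool_pos: [0.3312, 0.2856, 0.246]
tool_rot: [3.141, -0.0, 2.157]
contact_force: [1.3, 0.2, -1.8]
opening: 0.0462
pos [0.3312 0.2856 0.246 ] rot [179.943   -0.0028 123.5845] shift cm [-33.7199   5.3222   6.6034] turn deg [ 0.0536 -0.0231 41.0845] F [ 1.2602  0.1683 -1.7854] open 0.04622800101613294 t 1.025
```

```bash
python3 -m crank '[[-6,1,0,0,0,8,0.45],[-12,2,1,0,0,16,0.45],[-18,2.9,2,0,0,25,0.45],[-24,3.8,3,0,0,33,0.45],[-29.5,4.7,4,0,0,41,0.45]]'; python3 -m crank '[[-4.2,-2,1,0,0,0,0.45],[-4.2,-2,2.5,0,0,0,0.45]]' ; python3 -c "
from h import *
move(M(48,2,120),82.5)"
```

```text
time: 1.65
tool_pos: [0.5348, 0.0664, 0.2055]
tool_rot: [3.141, -0.0, 1.441]
contact_force: [1.3, 0.0, -0.4]
opening: 0.0412
time: 1.9
tool_pos: [0.5077, 0.0269, 0.1801]
tool_rot: [-3.141, 0.0, 1.443]
contact_force: [0.0, -0.4, 0.3]
opening: 0.041
pos [0.5077 0.0269 0.1801] rot [-179.9478    0.0177   82.6517] shift cm [1.421  5.308  6.0067] turn deg [-0.0521  0.0178  0.1517] F [ 0.0169 -0.3695  0.3427] open 0.040986097215690014 t 1.9
```

```bash
python3 -m crank '[[1.4,5.3,0,0,0,0,0.45],[1.4,5.3,0,0,0,0,0.45],[1.4,5.3,3,0,0,0,0.45],[1.4,5.3,5,0,0,0,0.45]]'
python3 - <<'E'
from h import *
move(M(48,2,85),82.5)
for n in ("top","scene","wrist"):
    c=read_camera(n); f=c["frame"]
    if n=="top": f=cv2.resize(f[130:270,200:400],None,fx=4,fy=4)
    if n=="scene": f=cv2.resize(f[120:260,270:470],None,fx=4,fy=4)
    cv2.imwrite(f"pics/{n}1.png",f[:,:,::-1])
E
```

```text
time: 2.4
tool_pos: [0.5622, 0.0373, 0.1297]
tool_rot: [-3.141, -0.0, 1.447]
contact_force: [-0.8, -0.2, 0.4]
opening: 0.0414
pos [0.5622 0.0373 0.1297] rot [-179.9645   -0.0129   82.9171] shift cm [-0.3132  0.0332  4.4746] turn deg [-0.0355 -0.0128  0.4171] F [-0.7892 -0.1604  0.3991] open 0.041421102262891064 t 2.4
```

View pics/wrist1.png

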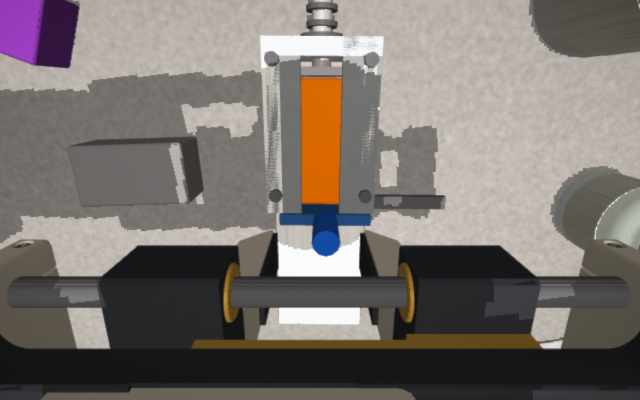

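View pics/scene1.png

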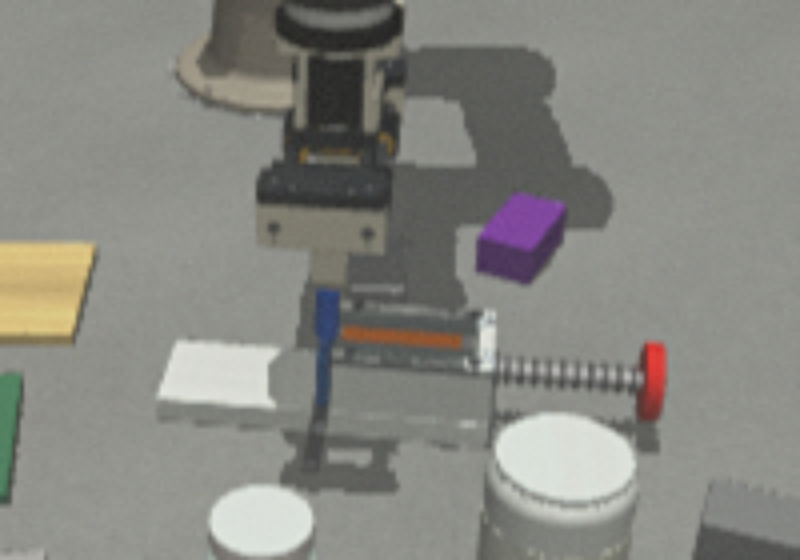

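The wrist view shows the knob top at (326,243), between the open fingers at about (260,265) and (375,265). Checking this with a ray.

Run:
```python
from h import *
c=read_camera("wrist"); p=onz(c,(326,243),.096); print(p,toM(p))
# landing plate edges and mould sides at z=.063/.020 for check
for uv,z,n in (((278,323),.02,"land far L"),((360,323),.02,"land far R"),((262,37),.063,"rear L"),((383,37),.063,"rear R"),((301,77),.054,"pad rear L"),((341,77),.054,"pad rear R")): print(n,toM(onz(c,uv,z)))
move(p,82.5)
```

```text
[0.5644 0.0328 0.096 ] [49.0699  4.4258 96.    ]
land far L [160.5997 -34.0128  20.    ]
land far R [160.0074  36.8658  20.    ]
rear L [-60.4875 -32.0538  63.    ]
rear R [-60.9676  35.3007  63.    ]
pad rear L [-39.8623 -10.9434  54.    ]
pad rear R [-40.0365  13.038   54.    ]
pos [0.5628 0.0369 0.1311] rot [179.9881  -0.0098  82.8985] shift cm [-0.3919  0.2123  3.5143] turn deg [ 0.0119 -0.0099  0.3985] F [0.2086 0.6405 0.4845] open 0.04145916121471031 t 2.6
```

```bash
sed -i 's/^MX_dummy//; s/MO=np.array(\[0.5664,0.082,0\])/MO=np.array([0.5678,0.0818,0])/' h.py
python3 -m crank '[[-0.4,0.2,0.5,0,0,0.4,0.45],[-0.4,0.2,2.5,0,0,0.4,0.45],[-0.4,0.2,4.4,0,0,0.4,0.45],[-0.4,0.2,4.4,0,0,0.4,0.1],[-0.4,0.2,4.4,0,0,0.4,0.1]]' 15
python3 -m crank '[[0,0,0,0,0,0,0.1],[0,0,0,0,0,0,0.1]]'
python3 -c "
from h import *
o=robot.observe();print(toM(o['tool_pos']));move(M(48,66,85),82.5)"
```

```text
time: 3.22
tool_pos: [0.5649, 0.032, 0.0877]
tool_rot: [3.14, -0.0, 1.439]
contact_force: [-0.5, -0.6, 0.9]
opening: 0.0256
time: 3.48
tool_pos: [0.5648, 0.0321, 0.0877]
tool_rot: [3.14, -0.0, 1.439]
contact_force: [0.1, -1.3, 3.6]
opening: 0.0155
[49.6327  3.5306 87.7285]
pos [0.5648 0.0321 0.0877] rot [179.8933  -0.0068  82.4607] shift cm [0.1675 6.2463 0.2845] turn deg [ 0.1067 -0.0068 -0.0393] F [ 0.1303 -1.2939  3.6168] open 0.015454153390795061 t 3.475
```

```bash
python3 -m crank '[[0,1.2,0,0,0,0,0.1],[0,2.5,0,0,0,0,0.1],[0,3.8,0,0,0,0,0.1],[0,5.1,0,0,0,0,0.1],[0,6.2,0,0,0,0,0.1]]'
python3 -m crank '[[0,0,0,0,0,0,0.1],[0,0,0,0,0,0,0.1]]'
python3 -c "
from h import *
o=robot.observe();print(toM(o['tool_pos']));move(M(48,66,85),82.5)"
```

```text
time: 4.1
tool_pos: [0.6262, 0.024, 0.0876]
tool_rot: [-3.141, -0.0, 1.439]
contact_force: [-24.2, 3.3, 12.8]
opening: 0.0157
time: 4.35
tool_pos: [0.6256, 0.0241, 0.0875]
tool_rot: [-3.141, -0.0, 1.439]
contact_force: [-4.1, 0.2, 5.8]
opening: 0.0158
[49.6724 64.8872 87.4938]
pos [0.6256 0.0241 0.0875] rot [-179.9743   -0.0019   82.4648] shift cm [0.1673 0.1113 0.2493] turn deg [-0.0257 -0.0019 -0.0352] F [-4.0686  0.208   5.7887] open 0.01580762143075276 t 4.35
```

```bash
python3 -m crank '[[0,0,0,0,0,0,0.45],[0,0,0,0,0,0,0.45],[0,0,-3,0,0,0,0.45],[0,0,-8,0,0,0,0.2],[0,0,-8,0,0,0,0]]'
python3 - <<'E'
from h import *
c=read_camera("wrist");cv2.imwrite("pics/w2.png",c["frame"][:,:,::-1])
c=read_camera("top");cv2.imwrite("pics/t2.png",cv2.resize(c["frame"][150:270,180:380,::-1],None,fx=4,fy=4))
move(M(-205,0,165),82.5)
E
```

```text
time: 4.97
tool_pos: [0.6281, 0.0239, 0.1711]
tool_rot: [3.133, -0.001, 1.439]
contact_force: [0.0, 0.4, 0.0]
opening: 0.026
pos [0.6257 0.0241 0.1667] rot [179.9698  -0.0064  82.4604] shift cm [25.4638 -6.5165  0.1736] turn deg [ 0.0302 -0.0064 -0.0396] F [-0.1704 -0.6621 -0.1407] open 0.017936203849218738 t 5.075
```

View pics/w2.png

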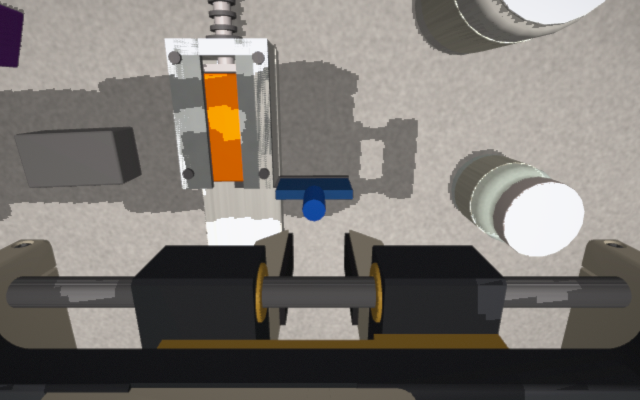

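The wrist view shows the gate fully aside: knob at (314,210), cavity mouth open, pad still inside at (222,125). Next I'll move behind the ejector.

```bash
python3 -m crank '[[5,-1.3,0,0,0,0,0],[10.5,-2.6,0,0,0,0,0],[16,-4,0,0,0,0,0],[21.5,-5.4,0,0,0,0,0],[25.5,-6.5,0,0,0,0,0]]'
python3 -m crank '[[0,0,0,0,0,0,0],[0,0,5,0,0,0,0],[0,0,10,0,0,0,0],[0,0,11.5,0,0,0,0],[0,0,11.5,0,0,0,0]]'
python3 - <<'E'
from h import *
c=read_camera("wrist");cv2.imwrite("pics/w3.png",c["frame"][:,:,::-1])
c=read_camera("scene");cv2.imwrite("pics/s3.png",cv2.resize(c["frame"][120:260,340:540,::-1],None,fx=4,fy=4))
o=robot.observe();print(toM(o['tool_pos']))
move(M(-170-9.5,0,48),82.5)
E
```

```text
time: 5.7
tool_pos: [0.5933, 0.2876, 0.1646]
tool_rot: [-3.139, 0.001, 1.441]
contact_force: [0.7, -1.2, 0.8]
opening: 0.0003
time: 6.32
tool_pos: [0.5946, 0.2845, 0.0509]
tool_rot: [-3.14, 0.001, 1.438]
contact_force: [0.9, 0.7, 0.9]
opening: 0.0008
[-205.5293    1.4253   53.5548]
pos [0.596  0.2854 0.0536] rot [179.8459  -0.077   82.4343] shift cm [-2.6038 -0.141   0.5516] turn deg [ 0.1541 -0.0769 -0.0658] F [-0.4272 -0.0651  0.6144] open 0.0004541111456100726 t 6.425
```

View pics/w3.png

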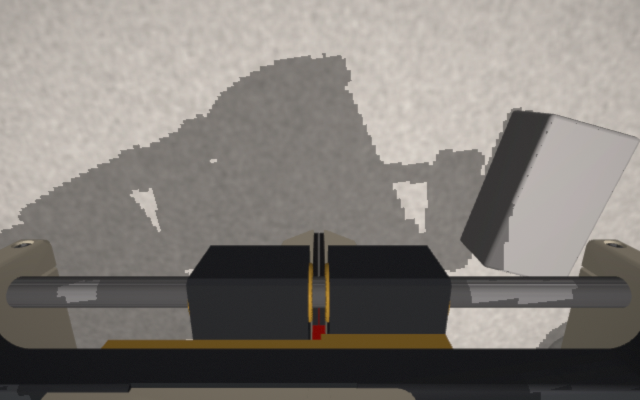

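View pics/s3.png

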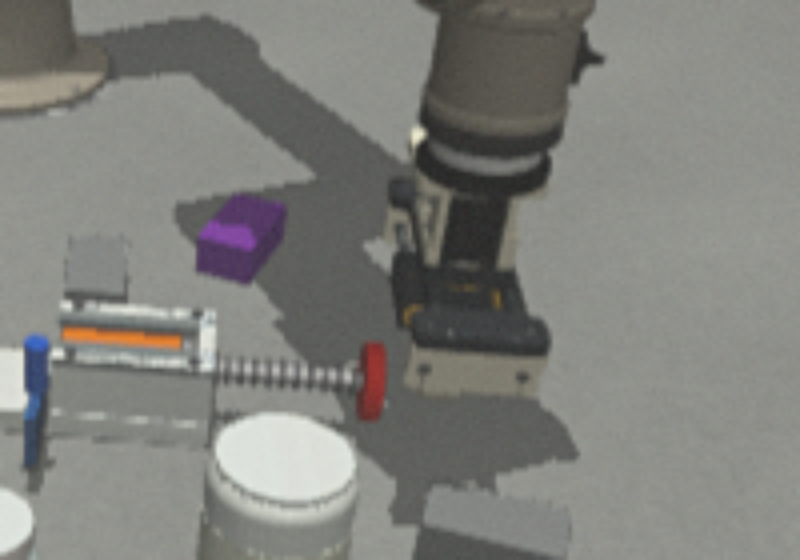

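```bash
python3 -m crank '[[-1,-0.1,0.6,0,0,0,0],[-2,-0.1,0.6,0,0,0,0],[-3,-0.1,0.6,0,0,0,0],[-4.2,-0.1,0.6,0,0,0,0],[-5.4,-0.1,0.6,0,0,0,0]]'
python3 -c "
from h import *
o=robot.observe();print(toM(o['tool_pos']),o['contact_force']@MX)
move(M(-170-9.5+94,0,48),82.5)"
```

```text
time: 7.05
tool_pos: [0.587, 0.2335, 0.0464]
tool_rot: [3.14, -0.004, 1.439]
contact_force: [1.6, 11.6, -2.1]
opening: 0.0005
[-152.9172   -0.7736   46.3668] -11.74139823684982
pos [0.587  0.2335 0.0464] rot [179.9017  -0.2373  82.4461] shift cm [-6.7409  0.084  -0.1911] turn deg [ 0.0985 -0.2373 -0.0541] F [ 1.6397 11.6268 -2.0588] open 0.00046918248553506957 t 7.05
```

```bash
python3 -m crank '[[-1.3,0,0,0,0,0,0],[-2.6,0,0,0,0,0,0],[-3.9,0,0,0,0,0,0],[-5.2,0,0,0,0,0,0],[-6.4,0,0,0,0,0,0]]'
python3 -m crank '[[0,0,0,0,0,0,0]]'
python3 - <<'E'
from h import *
o=robot.observe();print(toM(o['tool_pos']),o['contact_force']@MX)
c=read_camera("wrist");cv2.imwrite("pics/w4.png",c["frame"][:,:,::-1])
c=read_camera("scene");cv2.imwrite("pics/s4.png",cv2.resize(c["frame"][120:260,290:490,::-1],None,fx=4,fy=4))
E
```

```text
time: 7.68
tool_pos: [0.5786, 0.1701, 0.0464]
tool_rot: [3.14, -0.004, 1.439]
contact_force: [2.0, 10.9, -1.4]
opening: 0.0006
time: 7.8
tool_pos: [0.5786, 0.1696, 0.0464]
tool_rot: [3.14, -0.004, 1.438]
contact_force: [1.5, 11.6, -1.4]
opening: 0.0003
[-88.4327  -0.7597  46.369 ] -11.655937289421765
```

View pics/s4.png

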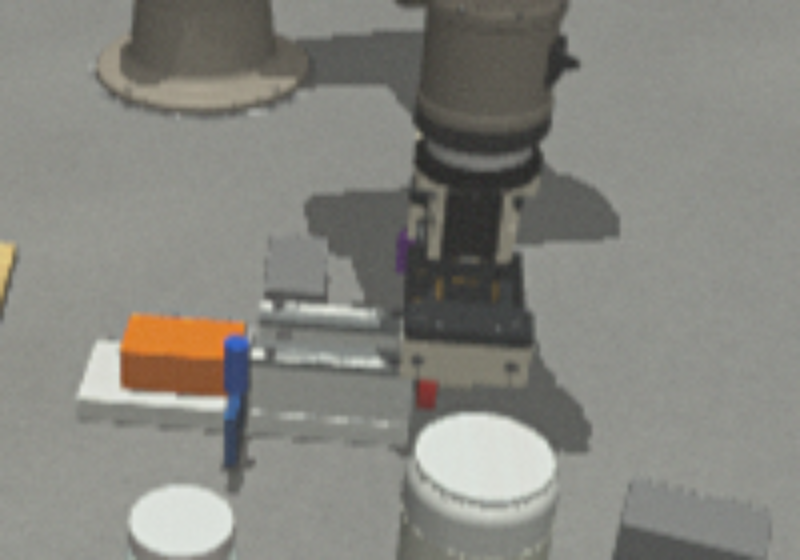

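The scene view shows the pad out on the landing plate at crop (183,355) and the plate pressed nearly home, about 91 mm by the tool. I'll press the last few mm to the stop, then back off.

```bash
python3 -m crank '[[-0.3,0,0,0,0,0,0],[-0.5,0,0,0,0,0,0],[-0.5,0,0,0,0,0,0]]'
python3 -c "
from h import *
o=robot.observe();print(toM(o['tool_pos']),o['contact_force']@MX)"
```

```text
time: 8.28
tool_pos: [0.5783, 0.1677, 0.0465]
tool_rot: [3.139, -0.007, 1.439]
contact_force: [1.9, 21.0, -3.8]
opening: 0.0002
[-86.5396  -0.7602  46.4702] -21.1140674549497
```

```bash
python3 -m crank '[[1.5,0,0,0,0,0,0],[3,0,0,0,0,0,0],[4.5,0,0,0,0,0,0],[6,0,0,0,0,0,0],[7.5,0,0,0,0,0,0]]'
python3 -m crank '[[1.5,0,0,0,0,0,0],[3,0,0,0,0,0,0],[5,0,0,0,0,0,0],[6,0,0,0,0,0,0],[6,0,-6,0,0,0,0]]'
python3 -m crank '[[0,0,-6,0,0,0,0.4],[-4,0,-6,0,0,0,0.8],[-10,0,-6,0,0,0,0.8],[-14,0,-6,0,0,0,0.8],[-14,0,-6,0,0,0,0.8]]'
python3 - <<'E'
from h import *
o=robot.observe();print(toM(o['tool_pos']),o['contact_force'])
c=read_camera("wrist");cv2.imwrite("pics/w5.png",c["frame"][:,:,::-1])
c=read_camera("scene");cv2.imwrite("pics/s5.png",cv2.resize(c["frame"][120:260,290:490,::-1],None,fx=4,fy=4))
c=read_camera("top");cv2.imwrite("pics/t5.png",cv2.resize(c["frame"][150:270,180:380,::-1],None,fx=4,fy=4))
E
```

```text
time: 8.9
tool_pos: [0.5877, 0.239, 0.0463]
tool_rot: [3.141, -0.002, 1.439]
contact_force: [1.1, 3.9, -0.7]
opening: 0.0007
time: 9.52
tool_pos: [0.5922, 0.2971, 0.1006]
tool_rot: [-3.131, 0.006, 1.44]
contact_force: [0.8, 0.6, 0.4]
opening: 0.0004
time: 10.15
tool_pos: [0.5769, 0.156, 0.166]
tool_rot: [-3.141, 0.001, 1.435]
contact_force: [0.1, -0.3, 0.1]
opening: 0.046
[-74.7507  -0.6287 165.9553] [ 0.1477 -0.347   0.127 ]
```

View pics/t5.png

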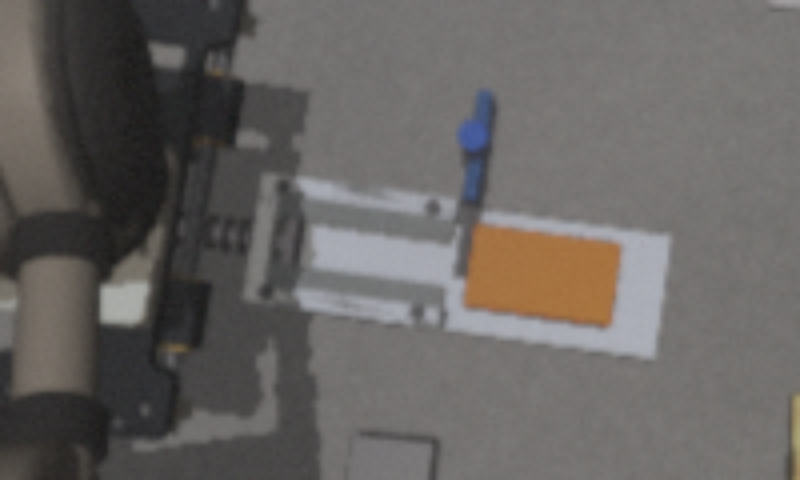

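View pics/s5.png

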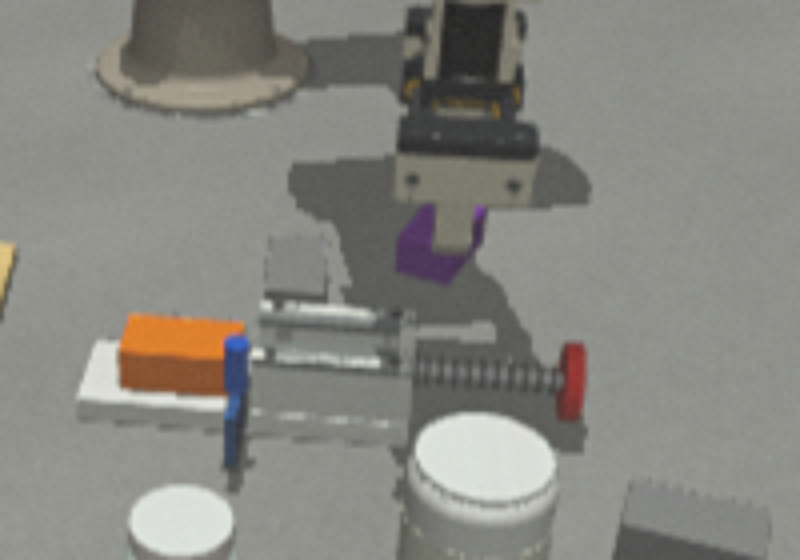

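The ejector is back at rest, with the red plate at crop (572,380) in the scene view. The pad is on the landing plate at crop (543,275) in the top view. Now I'll measure the pad.

Run:
```python
from h import *
t=read_camera("top")
for q in blobs(t,(5,150,80),(17,255,255),(270,150,500,240),200):
    r=cv2.minAreaRect(q); z=.054 if r[0][0]<370 else .046
    w=np.array([onz(t,p,z) for p in cv2.boxPoints(r)]);m=w.mean(0)
    e=[w[1]-w[0],w[2]-w[1]]; L=max(e,key=np.linalg.norm)
    print(m,toM(m),[np.linalg.norm(x) for x in e],"ang",np.rad2deg(np.arctan2(L[1],L[0])))
move(M(96,0,165),82.5)
```

```text
[ 0.555  -0.0102  0.054 ] [92.8641 -0.6683 54.    ] [np.float64(0.03998920159450998), np.float64(0.0742193384947449)] ang -97.02387921330286
[ 0.6271 -0.3131  0.046 ] [383.7882 110.3485  46.    ] [np.float64(0.04476917192829959), np.float64(0.07903699593507353)] ang -177.72860506083504
pos [0.5771 0.1597 0.1656] rot [179.997   -0.0187  82.5147] shift cm [-17.4436   0.0881   0.0579] turn deg [ 0.003  -0.0187  0.0147] F [-0.2422 -0.2723 -0.2429] open 0.062092577057677845 t 10.35
```

```bash
python3 -m crank '[[-5,0,0,0,0,0,0.8],[-10,0,0,0,0,0,0.8],[-14,0,0,0,0,0,0.8],[-17.4,0,0,0,0,0,0.8],[-17.4,0,0,0,0,0,0.8]]'
python3 -m crank '[[0,0,4,0,0,0,0.8],[0,0,7,0,0,0,0.8],[0,0,7,0,0,0,0.8]]'
python3 - <<'E'
from h import *
o=robot.observe();print(toM(o['tool_pos']),o['contact_force'])
c=read_camera("wrist");cv2.imwrite("pics/w6.png",c["frame"][:,:,::-1])
move(M(97,-.7,50),82.5)
E
```

```text
time: 10.98
tool_pos: [0.5544, -0.0148, 0.1656]
tool_rot: [3.142, 0.0, 1.438]
contact_force: [-0.1, -0.3, 0.1]
opening: 0.0734
time: 11.35
tool_pos: [0.553, -0.0121, 0.0937]
tool_rot: [-3.137, -0.001, 1.441]
contact_force: [-0.5, -0.5, 0.2]
opening: 0.0736
[95.0101 -2.4387 93.6718] [-0.5219 -0.4608  0.164 ]
pos [ 0.5541 -0.0124  0.0953] rot [-179.9051   -0.0214   82.5571] shift cm [-0.1811  0.0626  4.5316] turn deg [-0.0949 -0.0214  0.0571] F [-0.5981  0.0678  1.5928] open 0.07351322421592028 t 11.4
```

View pics/w6.png

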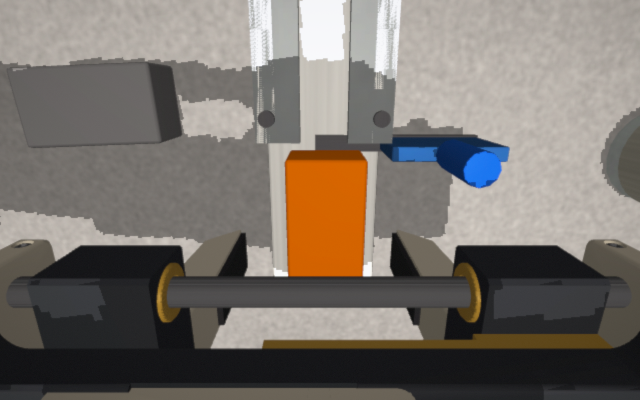

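The pad (285-366, 152-277) lies between the fingers (246 and 392), and the knob at (482,168) is clear. Descending to grip.

```bash
python3 -m crank '[[-0.3,0.1,1,0,0,0,0.8],[-0.3,0.1,3,0,0,0,0.8],[-0.3,0.1,4.5,0,0,0,0.8],[-0.3,0.1,4.6,0,0,0,0.8],[-0.3,0.1,4.6,0,0,0,0.4]]' 25
python3 -m crank '[[0,0,0,0,0,0,0.3],[0,0,0,0,0,0,0.3],[0,0,0,0,0,0,0.3],[0,0,0,0,0,0,0.3]]'
python3 -c "
from h import *
o=robot.observe();print(toM(o['tool_pos']),o['contact_force'],o['opening'])"
```

```text
time: 12.02
tool_pos: [0.5551, -0.017, 0.0502]
tool_rot: [3.141, -0.0, 1.439]
contact_force: [-0.4, -0.2, 0.1]
opening: 0.0674
time: 12.52
tool_pos: [0.5551, -0.017, 0.0502]
tool_rot: [3.141, -0.0, 1.439]
contact_force: [-0.2, 0.0, 3.9]
opening: 0.0448
[99.6532  0.2669 50.1654] [-0.1739  0.0046  3.8984] 0.044780705361711304
```

```bash
python3 -m crank '[[0,0,-1,0,0,0,0.3],[0,0,-3,0,0,0,0.3],[0,0,-6,0,0,0,0.3],[0,0,-9,0,0,0,0.3],[0,0,-10,0,0,0,0.3]]'
python3 -c "
from h import *
move(np.array([0.6015,-0.2204,.15]),3)"
```

```text
time: 13.15
tool_pos: [0.5554, -0.0171, 0.1517]
tool_rot: [3.138, 0.0, 1.439]
contact_force: [0.6, 0.3, -1.7]
opening: 0.0447
pos [ 0.5554 -0.0171  0.1517] rot [179.8206   0.0014  82.4632] shift cm [-19.5527   7.2344   0.1922] turn deg [ 0.1507 -0.1233 79.4631] F [ 0.6459  0.2716 -1.7002] open 0.04465825331947718 t 13.15
```

```bash
python3 -m crank '[[-2,0.7,0,0,0,8,0.3],[-5,1.8,0,0,0,17,0.3],[-8,2.9,0,0,0,26,0.3],[-11,4,0,0,0,35,0.3],[-13,4.8,0,0,0,43,0.3]]'
python3 -c "
from h import *
move(np.array([0.6015,-0.2204,.15]),3)"
```

```text
time: 13.78
tool_pos: [0.5848, -0.1534, 0.1486]
tool_rot: [-3.14, 0.001, 0.683]
contact_force: [0.4, 0.9, -1.0]
opening: 0.0448
pos [ 0.5848 -0.1534  0.1486] rot [-179.9095    0.0536   39.1317] shift cm [-2.9351  6.2467 -0.1451] turn deg [-0.0705  0.0804 36.1316] F [ 0.4012  0.9394 -1.0408] open 0.044806518818901866 t 13.775
```

```bash
python3 -m crank '[[-0.8,1.8,0,0,0,9,0.3],[-1.6,3.6,0,0,0,18,0.3],[-2.4,5,0,0,0,27,0.3],[-2.9,6.2,0,0,0,36,0.3],[-2.9,6.2,0,0,0,36,0.3]]'
python3 -m crank '[[0,0,0,0,0,0,0.3],[0,0,3,0,0,0,0.3],[0,0,5.5,0,0,0,0.3],[0,0,5.5,0,0,0,0.3]]'
python3 - <<'E'
from h import *
for n in ("wrist","scene"):
    c=read_camera(n);cv2.imwrite(f"pics/{n}7.png",c["frame"][:,:,::-1] if n=="wrist" else cv2.resize(c["frame"][150:300,150:350,::-1],None,fx=4,fy=4))
move(np.array([0.6015,-0.2204,.0422]),3)
E
```

```text
time: 14.4
tool_pos: [0.6018, -0.219, 0.1485]
tool_rot: [-3.141, 0.002, 0.061]
contact_force: [-0.1, -0.0, -2.1]
opening: 0.0451
time: 14.9
tool_pos: [0.6009, -0.2171, 0.0926]
tool_rot: [-3.139, 0.004, 0.063]
contact_force: [0.4, 1.0, -1.8]
opening: 0.045
pos [ 0.6026 -0.2181  0.0953] rot [179.9934  -0.0261   3.5514] shift cm [-0.1224  0.2193  5.3147] turn deg [ 0.0065 -0.0261  0.5514] F [ 0.705  -0.7879 -0.5784] open 0.04476458565012434 t 15.0
```

View pics/wrist7.png

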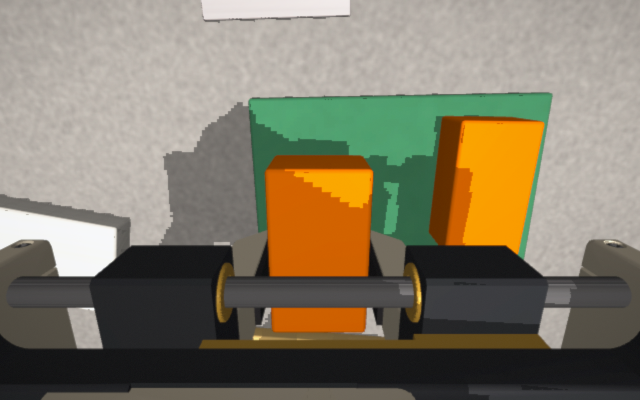

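View pics/scene7.png

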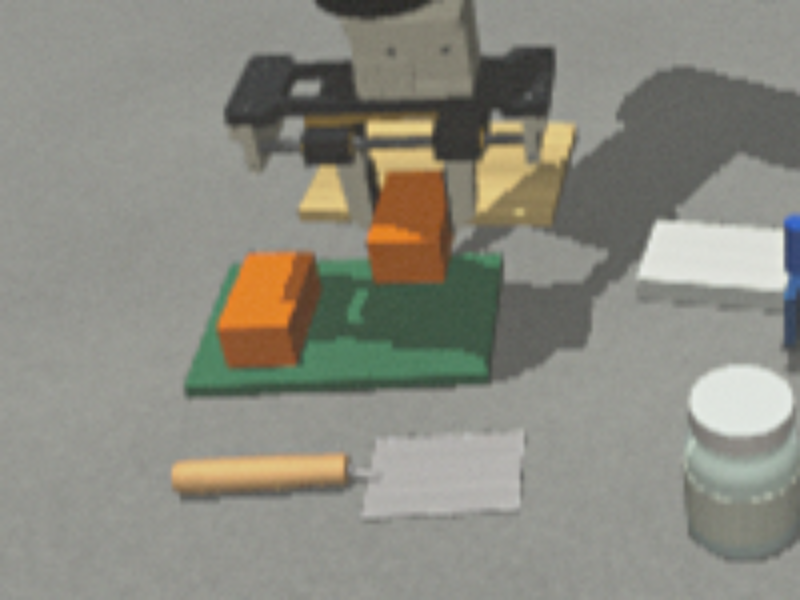

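The wrist view shows the held pad (266-372, 157-331) level over the green board's free half. The old pad is clear at (485,190), and the board's far corners are at (250,99) and (551,94). Cross-checking with those corners.

Run:
```python
from h import *
c=read_camera("wrist")
a=onz(c,(249.5,100),.012);b=onz(c,(551,94),.012);print(a,b,np.linalg.norm(a-b))
bx=np.deg2rad(90)+np.arctan2((b-a)[1],(b-a)[0]); print("board yaw",np.rad2deg(bx))
X=np.array([np.cos(bx),np.sin(bx),0]);print("centre",(a+b)/2-.065*X)
o=robot.observe();z=o["tool_pos"][2]+.054-.0502
p=onz(c,(267,168.5),z);q=onz(c,(372,169),z);print("pad far edge",p,q,"len",np.linalg.norm(p-q),"centre",(p+q)/2-.04*np.array([np.cos(.061),np.sin(.061),0]),o["tool_pos"])
```

```text
[ 0.6705 -0.1706  0.012 ] [ 0.6859 -0.3597  0.012 ] 0.18969530744989732
board yaw 4.661923162433941
centre [ 0.6134 -0.2704  0.012 ]
pad far edge [ 0.6473 -0.1947  0.0998] [ 0.6498 -0.2372  0.0998] len 0.042518311419352715 centre [ 0.6086 -0.2184  0.0998] [ 0.6029 -0.2184  0.096 ]
```

```bash
python3 -m crank '[[0,0.2,1.5,0,0,0,0.3],[0,0.2,3,0,0,0,0.3],[0,0.2,4.2,0,0,0,0.3],[0,0.2,4.8,0,0,0,0.3],[0,0.2,4.8,0,0,0,0.3]]'
python3 -c "
from h import *
o=robot.observe();print(o['tool_pos'],o['contact_force'])"
```

```text
time: 15.68
tool_pos: [0.6021, -0.2203, 0.046]
tool_rot: [-3.141, 0.001, 0.06]
contact_force: [-0.2, -1.0, -1.0]
opening: 0.0451
[ 0.6021 -0.2203  0.046 ] [-0.1669 -1.0234 -1.0175]
```

```bash
python3 -m crank '[[0,0,0.2,0,0,0,0.3],[0,0,0.3,0,0,0,0.3],[0,0,0.4,0,0,0,0.3],[0,0,0.4,0,0,0,0.3]]'
python3 -c "
from h import *
o=robot.observe();print(o['tool_pos'],o['contact_force'])"
```

```text
time: 16.18
tool_pos: [0.6024, -0.2205, 0.0428]
tool_rot: [-3.142, -0.0, 0.06]
contact_force: [-0.2, -0.5, -1.7]
opening: 0.0447
[ 0.6024 -0.2205  0.0428] [-0.2318 -0.513  -1.7129]
```

```bash
python3 -m crank '[[0,0,0.05,0,0,0,0.3],[0,0,0.1,0,0,0,0.3],[0,0,0.1,0,0,0,0.3]]'
python3 -c "
from h import *
o=robot.observe();print(o['tool_pos'],o['contact_force'])"
```

```text
time: 16.55
tool_pos: [0.6025, -0.2205, 0.0422]
tool_rot: [3.141, -0.0, 0.06]
contact_force: [-2.0, 0.2, 4.1]
opening: 0.0446
[ 0.6025 -0.2205  0.0422] [-1.9582  0.1552  4.0994]
```

The upward force shows contact at the expected height. Now I'll release slowly and lift.

```bash
python3 -m crank '[[0,0,0,0,0,0,0.55],[0,0,0,0,0,0,0.62],[0,0,0,0,0,0,0.62],[0,0,0,0,0,0,0.62]]'
python3 -m crank '[[0,0,-1.5,0,0,0,0.62],[0,0,-4,0,0,0,0.62],[0,0,-8,0,0,0,0.62],[0,0,-13,0,0,0,0.62],[-6,0,-16,0,0,0,0.62]]'
python3 -m crank '[[-6,3,0,0,0,0,0.62],[-12,3,0,0,0,0,0.62],[-15,3,0,0,0,0,0.62],[-15,3,0,0,0,0,0.62]]'
python3 - <<'E'
from h import *
for n in ("top","scene"):
    c=read_camera(n);cv2.imwrite(f"pics/{n}8.png",c["frame"][:,:,::-1])
    if n=="top":
        for q in blobs(c,(5,150,80),(17,255,255),(370,150,500,240),200):
            r=cv2.minAreaRect(q)
            w=np.array([onz(c,p,.046) for p in cv2.boxPoints(r)]);m=w.mean(0)
            e=[w[1]-w[0],w[2]-w[1]]; L=max(e,key=np.linalg.norm)
            print(m,[np.linalg.norm(x) for x in e],"ang",np.rad2deg(np.arctan2(L[1],L[0])))
            d=m-np.array([.6127,-.269,.046]);a=np.deg2rad(4.5);print("board xy",d[0]*np.cos(a)+d[1]*np.sin(a),-d[0]*np.sin(a)+d[1]*np.cos(a))
print(robot.observe()["tool_pos"])
E
```

```text
time: 17.05
tool_pos: [0.6024, -0.2204, 0.0416]
tool_rot: [-3.141, 0.0, 0.06]
contact_force: [0.5, 0.0, -0.6]
opening: 0.0567
time: 17.68
tool_pos: [0.5492, -0.2245, 0.2035]
tool_rot: [3.138, -0.007, 0.062]
contact_force: [-0.2, -1.6, 0.3]
opening: 0.0566
time: 18.18
tool_pos: [0.3972, -0.2631, 0.2011]
tool_rot: [3.141, -0.001, 0.058]
contact_force: [1.7, -0.5, -0.5]
opening: 0.0572
[ 0.6073 -0.2193  0.046 ] [np.float64(0.04467965457871444), np.float64(0.07922735280080537)] ang -177.0465187199261
board xy -0.001490568428930643 0.04996167138479582
[ 0.627  -0.3132  0.046 ] [np.float64(0.04461405601637678), np.float64(0.07981797615092409)] ang -177.7286846091899
board xy 0.010830773719724244 -0.04517824977673084
[ 0.3994 -0.2633  0.2008]
```

View pics/top8.png

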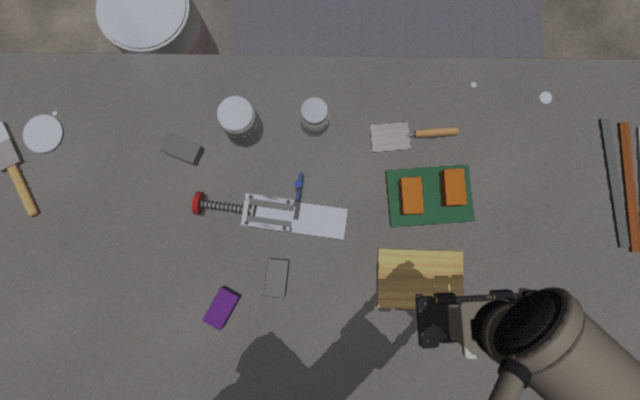

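View pics/scene8.png

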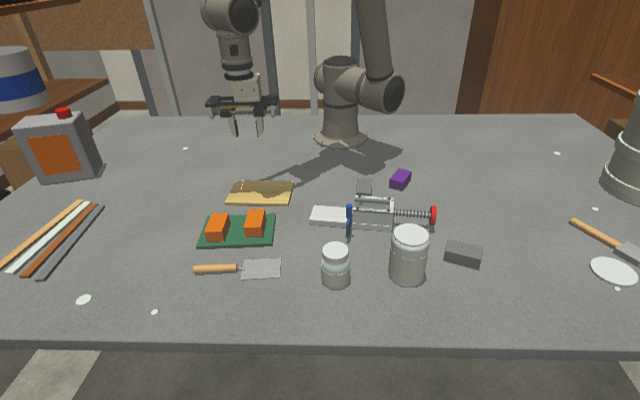

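The top view shows the new pad at (412,196) and the old pad at (455,187), unmoved. The gate is open with its knob at (299,184), and the ejector is at rest at (198,203). The tin, jar and scraper look unmoved.

```bash
python3 -c "
from cell import robot
print(robot.hand_in())"
```

```text
the job is handed in; nothing more can be done
None
```

The job is done and handed in at about 18 s of the 72 s; `hand_in` gave no verdict.

**What I did:** I gripped the gate knob and slid the gate to its stop. Then I pressed the ejector to its stop with closed fingers, which pushed the pad out onto the landing plate, and backed off so it sprang back. I gripped the pad across its 45 mm width, lowered it onto the green board until I felt contact, released it and lifted clear.

**Last checks (final camera views):**

| Check | Result |
|---|---|
| Pad centre in board frame | about (-1, +50) mm |
| Pad length | about 0.7° from the curing pad, 1.5° from the board's x |
| Gap to the curing pad | about 50 mm |
| Curing pad | unmoved, within 0.2 mm |
| Ejector and gate | ejector at rest, gate fully open |
| Tin, jar and scraper | look unmoved; judged by eye, not re-measured |

- **Small disagreement:** the top and wrist cameras differed by about 3 mm on the board's position and 2.5 mm on the gate knob's, well inside the margins.
- **Not measured directly:** I did not measure the pad's tilt. It looks flat, and its outline fits the pad's true size at the expected height.

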